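# Dip the cleaning brush in the beaker

### The arm

A 6-joint arm with a two-finger parallel gripper is mounted at the origin on the work surface. World frame = base frame: x ahead of the robot, y to its left, z up, the work surface at z = 0. Lengths are in mm, angles in rad, forces in N, time in s.
With the tool pointing down it reaches from about 275 to 750 mm from the base axis. Payload 10.2 kg.
Tool frame: the origin (TCP) lies between the finger pads; the fingertips stand 25 mm ahead of it and the grasp point (between the pads) lies 6 mm ahead of it; z points along the fingers, y is the line along which they close (so a half turn about z gives the same grasp; the last joint's range is limited). The gripper opens to 85 mm and grips with 20 to 120 N. Pads are 22 mm wide; open, the fingers measure 114 mm over their backs; the gripper's body (76 mm by 85 mm) begins 54 mm behind the grasp point. The pads swing forward as they close: fully open they stand 13 mm farther back than shut.
Start: joints at [1.045, 0.313, 1.498, -0, 1.331, -0.223], TCP at [156.565, 501.118, 256.294] pointing down, gripper open.
Joint ranges: [-2.94, 2.94], [-0.97, 2.17], [0.19, 2.56], [-1.23, 4.37], [0.02, 3.11], [-2.88, 2.88]. Speed limits (rad/s): [2.39, 2.39, 3.01, 3.14, 3.14, 3.14].

### API

Orientations are given as a unit quaternion [w, x, y, z].
In Python, from rig import ctrl, eyes, finish_job gives the robot as it stands.
- The arm moves only by the tool step_arm, never from a script. Its argument "increments" is a list of rows, each an object of numbers: "dx", "dy", "dz": the shift along the tool's x, y, z in units of 25 mm (1.0 is 25 mm); "wx", "wy", "wz": the turn, a rotation vector about the tool's x, y, z in units of 6 degrees (1.0 is 6 degrees). A call has 1 to 5 rows; each row shifts and turns the commanded pose from where the row before left it, along the tool's axes as they then stand; what a row does not reach is not made up. A row lasts 1/10 s, in which the tool goes at most 50 mm and 8.59 degrees, less where a joint would pass 70% of its speed; a pose out of reach is approached as far as the arm can. A call is refused whole if a number of a shift passes 1 or a number of a turn 1, either way. A call with a gripper value outside its range is refused whole. "fingers" is the finger opening in mm, from 0 to 85.4, set as the call begins (left out, the last holds). The fingers move at their own pace and stop on an object; "squeeze" is the grip in N (left out, the last holds). Time passes only in rows, so rows that do not move let the fingers close. It gives the time, the measured TCP pose, the force, the opening and the grip force at its end, in the units of the state.
- ctrl.sense(): the state, without advancing time (a new reading comes with each control period).
- eyes.capture(name): name is "scene" or "top" or "wrist"; returns a dict with "frame" (420x560x3 uint8, blue, green, red), "fx", "fy", "cx", "cy" (pixels), "k1" (the pictures are not rectified: a ray, as slopes to the right and down, at radius r is drawn at 1 + k1 r^2 times it, then the intrinsics apply), "R" (3x3) and "t" (3): a world point X has camera coordinates R X + t; the wrist camera has in their place "tool_from_camera" (4x4, takes a point from camera to tool coordinates, whose origin is the TCP and whose axes are the flange's). Camera axes: x right, y down, z forward; pixel columns grow to the right and rows downward; lengths in mm; the calibration is good to about 2 mm. A picture is of the moment at which its call begins: read the wrist's pose just before it. There is no depth.
- finish_job(): hands the job in; it is judged then, once.
Trained networks look in the newest picture that a camera, given by its name, has taken for a name from the list of things; names that differ only in an ending like _2 or _b are one class to them, and where a whole thing is asked for, a point or a joint stands for the part that bears it (a point fixed in the world has none). Each returns a list of dicts, best first, with "p" (0 to 1); they miss things now and then, are a little off and sometimes report something else, mostly with a low value. They report only what shows in the picture. A call takes as long as a camera call. They do not tell look-alikes from the thing itself.
- eyes.cut_out(camera, label): "mask" (420x560 bool, what is visible of it).
- eyes.landmark_of(camera, label): "point" ([x, y, z] in mm, in the coordinates of the camera as it stood for that picture, good to about 4 mm: a listed point, or the origin of a listed thing).
The state is a dict: "time_s": time; "joints": joint angles; "dq": joint speeds; "tau": joint torques, N m; "eef_pos": TCP position; "ee_rot": TCP orientation; "force": force on the tool from outside, world axes, zero at the start; "wrist_torque": the same for the moment, N m; "grip_width": opening from 0.0 (shut) to 1.0 (fully open); "grip_force": force on a finger pad.
Only numpy, scipy, OpenCV 4.12 (cv2) and the standard library are available. Lean on these libraries where they do the work, as an engineer would, in place of code of your own. Each camera call takes 0.05 s, during which the arm holds its last target. There are 200 camera calls.

### The job

Pull the small brush out of its slanted holder, where only its bristle end shows, lay it across both bars of the low wire drying rack its handle centred on the rack and square to the bars, and let go. Then take it again by its handle, dip the bristle tip well into the open beaker (at least 20 mm below the rim), and lay it back across the two bars in the same way. Do not shove or tip the beaker, and leave the jar, bottle and tube rack where they are.

Things in the scene. Friction and masses are not known exactly. Their poses are not given: they have to be found in the camera images.
- brush: Loose straight brush, 220 mm, 70 g. Origin: handle centre; x is its long axis, bristle tip at -x. White square handle 16 x 16 mm, x -55 to +55 mm; steel neck 10 (y) x 12 (z) mm, x -55 to -110; round grey bristle head, 18 mm thick, x -110 to -165. Centre of mass 11 mm from the origin towards the tip. Starts in the holder, head up at 30 degrees, handle hidden, only neck and head out.
- brush_tip (a point): End of the bristle head, on the brush's axis, 165 mm from the handle's centre.
- brush_neck (a point): Point on the brush's axis in the neck, 85 mm from the handle's centre towards the tip; a place to take the brush while it is in the holder (10 mm wide across y).
- holder: Fixed grey slanted holder: square sleeve, bore 24 x 24 mm, 4 mm walls, 112 mm deep, lower end closed, on a base plate 130 x 70 mm. Origin: centre of the base's underside. The sleeve rises at 30 degrees towards the holder's -x; mouth centre at x -52, z 93 mm; highest edge 107 mm. The brush comes out along the slope.
- rack: Fixed steel drying rack: base 110 (x) x 150 (y) x 6 mm, two round bars 10 mm thick along its y at x -40 and +40 mm, 130 mm long, tops 40 mm above the bench, gap between them 70 mm; posts at the bar ends 57 mm high. Origin: centre of the underside. A brush lying along the rack's x, either way round, handle on both bars, has its origin at z 48 mm.
- beaker: Loose white low plastic beaker, open, round, straight-walled: 80 mm outer diameter, 60 mm high, 3 mm wall, 4 mm floor, 180 g. Origin at the centre of its underside. It may change places with the jar.
- beaker_rim (a point): Centre of the beaker's mouth, at rim height (60 mm above its origin).
- jar: Bystander: loose white round jar with a lid (closed), 60 mm diameter, 65 mm high, beside the beaker. Origin at the centre of its underside.
- tube_rack: Bystander: loose white foam block 70 x 110 x 45 mm with five capped tubes, 92 mm high in all, beyond the drying rack and holder. Origin at the centre of its underside.
- flask: Bystander: loose white capped bottle, 68 mm diameter, 150 mm high, at the far right. Origin at the centre of its underside.
Mind the look-alikes: they are no part of the job. There is more than one size of the brush; the one meant has the size given above.

How it is judged:
By the outcome, as a careful person would: the job done as asked, in the order asked, and still so for the second after the job is handed in, with the robot touching nothing.
It also fails if it takes over 69 s, if anything falls off the work surface, if the arm or the gripper's body presses on something with over 40 N, if the wrist force passes 120 N, or if a joint passes its speed limit or range.

## Working session

There is one attempt and no reset: what is moved stays moved. The work goes in short steps, Python scripts to look and compute and a tool call to move; the robot and the scene stay as the last step left them, time stands still between calls to the robot, and variables do not carry over. Pictures are saved under pics/ and viewed, at most 10 in all, crops included, and the job is handed in when it is done.

Besides the shell and the picture viewer there is one more tool, called after "Request:" as name(argument=value, ...) on one line, values as JSON. step_arm: Moves the arm, as the interface text tells. Its arguments: {"type":"object","properties":{"increments":{"type":"array"},"fingers":{"type":"number"},"squeeze":{"type":"number"}},"required":["increments"]}

```bash
mkdir -p pics
cat > h.py <<'E'
import numpy as np, cv2
from rig import ctrl, eyes, finish_job
from scipy.spatial.transform import Rotation as Rn
def rot(q): return Rn.from_quat([q[1],q[2],q[3],q[0]]).as_matrix()
def cam(name):
    s=ctrl.sense(); c=eyes.capture(name)
    if name=="wrist":
        T=np.array(c["tool_from_camera"]);W=np.eye(4);W[:3,:3]=rot(s["ee_rot"]);W[:3,3]=s["eef_pos"]
        M=W@T; c["Rw"],c["o"]=M[:3,:3],M[:3,3]
    else:
        R=np.array(c["R"]);c["Rw"],c["o"]=R.T,-R.T@np.array(c["t"])
    return c
def w(c,p): return c["Rw"]@np.array(p)+c["o"]
def pix(c,X):
    p=c["Rw"].T@(np.array(X)-c["o"]);a=p[:2]/p[2];a=a*(1+c["k1"]*(a@a));return np.array([c["fx"]*a[0]+c["cx"],c["fy"]*a[1]+c["cy"]])
def ray(c,uv):
    d=np.array([(uv[0]-c["cx"])/c["fx"],(uv[1]-c["cy"])/c["fy"]]);a=d.copy()
    for _ in range(20): a=d/(1+c["k1"]*(a@a))
    return c["Rw"]@np.array([a[0],a[1],1])
def onz(c,uv,z):
    r=ray(c,uv);return c["o"]+r*(z-c["o"][2])/r[2]
E
python3 - <<'E'
from h import *
s=ctrl.sense();print(s["time_s"],s["eef_pos"],s["ee_rot"])
for n in ["scene","top"]:
    c=cam(n);cv2.imwrite(f"pics/{n}0.png",c["frame"]);print(n,c["o"].round())
    for l in ["brush","brush_tip","brush_neck","holder","rack","beaker","beaker_rim","jar","tube_rack","flask"]:
        for d in eyes.landmark_of(n,l): print(n,l,round(d["p"],2),w(c,d["point"]).round(),pix(c,w(c,d["point"])).round())
E
```

```text
0.0 [156.44156333 500.91170555 255.7351778 ] [-2.45828335e-04  1.50822291e-01  9.88560676e-01 -6.05289962e-04]
scene [1307. -167. 1143.]
scene brush 0.61 [435. 177.   7.] [309. 169.]
scene brush 0.6 [687. 427.   9.] [430. 216.]
scene brush_tip 0.56 [593. 366.   7.] [394. 195.]
scene brush_tip 0.53 [525. 170. 139.] [320. 163.]
scene brush_tip 0.49 [541. 124.  11.] [304. 202.]
scene brush_neck 0.84 [634. 396.   7.] [410. 204.]
scene brush_neck 0.73 [586. 194. 106.] [337. 187.]
scene brush_neck 0.72 [489. 150.   8.] [307. 186.]
scene brush_neck 0.26 [ 544. -228.   62.] [172. 227.]
scene holder 0.64 [660. 230.   1.] [357. 229.]
scene rack 0.97 [646. -17.   1.] [265. 250.]
scene rack 0.19 [585. 191. 107.] [336. 186.]
scene beaker 0.96 [ 540. -231.   -1.] [175. 239.]
scene beaker_rim 0.97 [ 543. -229.   62.] [171. 227.]
scene jar 0.73 [ 429. -347.    0.] [125. 217.]
scene tube_rack 0.57 [808.  48.   3.] [310. 297.]
scene flask 0.97 [ 686. -359.    4.] [134. 301.]
top [ 425.    7. 1319.]
top brush 0.72 [690. 432.   6.] [114. 186.]
top brush 0.68 [435. 177.   7.] [214. 287.]
top brush_tip 0.85 [540. 123.   8.] [236. 244.]
top brush_tip 0.7 [524. 171. 144.] [209. 246.]
top brush_tip 0.54 [596. 363.   7.] [140. 222.]
top brush_neck 0.73 [646. 394.   2.] [129. 203.]
top brush_neck 0.72 [490. 150.  10.] [225. 264.]
top brush_neck 0.58 [587. 195. 100.] [201. 220.]
top holder 0.56 [664. 229.  -1.] [194. 196.]
top rack 0.77 [643. -17.   1.] [292. 202.]
top beaker 0.96 [ 544. -232.   -2.] [380. 242.]
top beaker_rim 0.97 [ 544. -231.   63.] [384. 239.]
top beaker_rim 0.65 [ 546. -230.   -3.] [379. 241.]
top jar 0.91 [ 436. -349.   -0.] [430. 285.]
top tube_rack 0.75 [810.  48.   5.] [266. 138.]
top flask 0.56 [ 692. -357.    2.] [428. 182.]
```

```bash
ls .
```

```text
h.py
pics
```

Run:
```python
from h import *
a=cv2.imread("pics/scene0.png");b=cv2.imread("pics/top0.png")
cv2.imwrite("pics/c1.png",cv2.resize(a[110:335,90:460],(800,486),interpolation=cv2.INTER_CUBIC))
cv2.imwrite("pics/c2.png",cv2.resize(b[120:320,80:460],(800,421),interpolation=cv2.INTER_CUBIC))
```

```text
(no output)
```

View pics/c1.png

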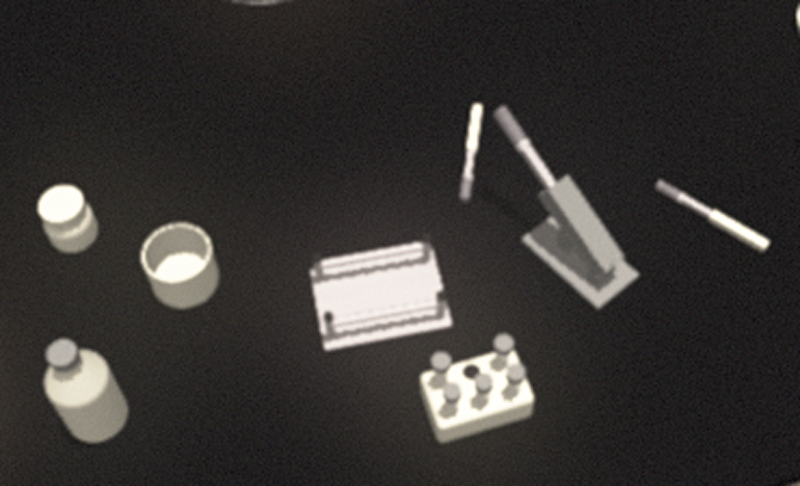

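View pics/c2.png

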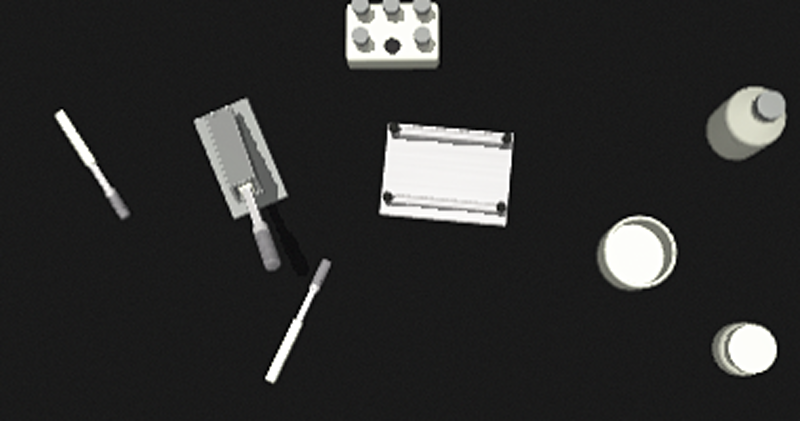

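Three brushes show: the two loose flat ones, at top-view px (129,203) and (225,264), and the one in the holder, at px (209,246). Only the holder one stands head-up at 30° with its handle hidden, so it is the one meant. I'll confirm this in an enlarged wrist crop before reaching.

```bash
cat >> h.py <<'E'
def R3(x,z):
    x=np.array(x,float);z=np.array(z,float);x/=np.linalg.norm(x);z=z-x*(z@x);z/=np.linalg.norm(z)
    return np.column_stack([x,np.cross(z,x),z])
def plan(R,grasp,back=0,s=None):
    """total turn (6deg units) then total shift (25 mm units, in target axes) to bring grasp point to 'grasp' less 'back' along z"""
    s=s or ctrl.sense();Rc=rot(s["ee_rot"]);rv=Rn.from_matrix(Rc.T@R).as_rotvec(degrees=True)/6
    tgt=np.array(grasp)-R[:,2]*(6+back);sh=R.T@(tgt-np.array(s["eef_pos"]))/25
    print("TURN",rv.round(2),"rows>=%.1f"%abs(rv).max(),"SHIFT",sh.round(2),"rows>=%.1f"%abs(sh).max(),"tcp",tgt.round())
def Rtilt(yaw,pitch):
    """tool x = brush head direction, yaw deg horizontal heading of head, pitch deg up"""
    y,p=np.radians([yaw,pitch]);h=np.array([np.cos(y),np.sin(y),0]);Z=np.array([0,0,1.])
    return R3(np.cos(p)*h+np.sin(p)*Z,np.sin(p)*h-np.cos(p)*Z)
E
python3 - <<'E'
from h import *
tip=np.array([524.5,170.5,141.]);nk=np.array([586.5,194.5,103.])
hol=np.array([662,229.5]);print(np.degrees(np.arctan2(*(tip-nk)[[1,0]])),np.degrees(np.arctan2(*(tip[:2]-hol)[::-1])))
plan(Rtilt(-157.5,30),nk,120)
E
```

```text
-158.83874018317172 -156.776268733462
TURN [ 1.74  4.8  -6.49] rows>=6.5 SHIFT [-12.76 -17.91  -5.33] rows>=17.9 tcp [645. 219. 212.]
```

Request:
step_arm(increments=[{"wx":0.25,"wy":0.69,"wz":-0.93},{"wx":0.25,"wy":0.69,"wz":-0.93},{"wx":0.25,"wy":0.69,"wz":-0.93},{"wx":0.25,"wy":0.69,"wz":-0.93}], fingers=85)

```text
invalid input at $.increments[0]: expected keys dx, dy, dz, wx, wy, wz
```

Request:
step_arm(increments=[{"wx":0.25,"wy":0.69,"wz":-0.93},{"wx":0.25,"wy":0.69,"wz":-0.93},{"wx":0.25,"wy":0.69,"wz":-0.93},{"dx":-0.7,"dy":-0.99,"dz":-0.3},{"dx":-0.7,"dy":-0.99,"dz":-0.3}])

```text
invalid input at $.increments[0]: expected keys dx, dy, dz, wx, wy, wz
```

Request:
step_arm(increments=[{"dx":-0.7,"dy":-0.99,"dz":-0.3},{"dx":-0.7,"dy":-0.99,"dz":-0.3},{"dx":-0.7,"dy":-0.99,"dz":-0.3},{"dx":-0.7,"dy":-0.99,"dz":-0.3},{"dx":-0.7,"dy":-0.99,"dz":-0.3}])

```text
invalid input at $.increments[0]: expected keys dx, dy, dz, wx, wy, wz
```

Request:
step_arm(increments=[{"dx":-0.7,"dy":-0.99,"dz":-0.3},{"dx":-0.7,"dy":-0.99,"dz":-0.3},{"dx":-0.7,"dy":-0.99,"dz":-0.3},{"dx":-0.7,"dy":-0.99,"dz":-0.3},{"dx":-0.7,"dy":-0.99,"dz":-0.3}])

```text
invalid input at $.increments[0]: expected keys dx, dy, dz, wx, wy, wz
```

Request:
step_arm(increments=[{"dx":-0.7,"dy":-0.99,"dz":-0.3},{"dx":-0.7,"dy":-0.99,"dz":-0.3},{"dx":-0.7,"dy":-0.99,"dz":-0.3},{"dx":-0.7,"dy":-0.99,"dz":-0.3},{}])

```text
invalid input at $.increments[0]: expected keys dx, dy, dz, wx, wy, wz
```

Run:
```python
from h import *
for i in range(2):
    c=cam("wrist")
    for l in ["brush_neck","brush_tip","holder"]:
        for d in eyes.landmark_of("wrist",l): print(l,round(d["p"],2),w(c,d["point"]).round(1),pix(c,w(c,d["point"])).round())
cv2.imwrite("pics/w1.png",c["frame"]);s=ctrl.sense();print(s["time_s"],s["eef_pos"])
plan(Rtilt(-157.5,30),[586.5,194.5,103])
```

```text
1.5 [156.55109395 501.11473677 256.29015811]
TURN [ 1.74  4.79 -6.49] rows>=6.5 SHIFT [-12.76 -17.91  -0.53] rows>=17.9 tcp [589. 196. 108.]
```

View pics/w1.png

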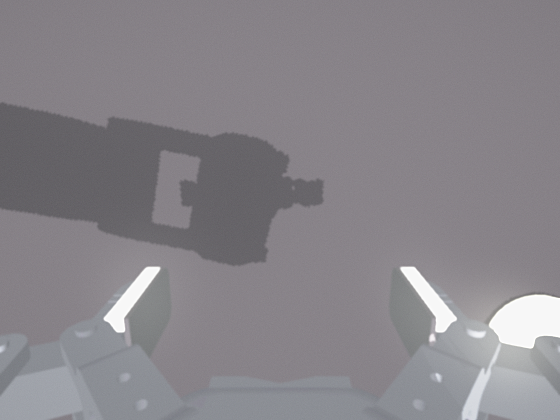

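The picture shows only bare bench and the fingers at px (150,300) and (420,300). The arm hasn't moved because the rows need all six keys, so I'll resend them.

Request:
step_arm(increments=[{"dx":0,"dy":0,"dz":0,"wx":0.25,"wy":0.69,"wz":-0.93},{"dx":0,"dy":0,"dz":0,"wx":0.25,"wy":0.69,"wz":-0.93},{"dx":0,"dy":0,"dz":0,"wx":0.25,"wy":0.69,"wz":-0.93},{"dx":0,"dy":0,"dz":0,"wx":0.25,"wy":0.69,"wz":-0.93}], fingers=85)

```text
time_s: 1.9
eef_pos: [156.7, 501.1, 256.5]
ee_rot: [-0.151, -0.046, 0.987, -0.03]
force: [-0.2, 0.4, 0.8]
grip_width: 0.997
grip_force: 0.0
```

Request:
step_arm(increments=[{"dx":0,"dy":0,"dz":0,"wx":0.25,"wy":0.69,"wz":-0.93},{"dx":0,"dy":0,"dz":0,"wx":0.25,"wy":0.69,"wz":-0.93},{"dx":0,"dy":0,"dz":0,"wx":0.25,"wy":0.69,"wz":-0.93},{"dx":-0.7,"dy":-0.99,"dz":-0.3,"wx":0,"wy":0,"wz":0},{"dx":-0.7,"dy":-0.99,"dz":-0.3,"wx":0,"wy":0,"wz":0}])

```text
time_s: 2.4
eef_pos: [211.0, 469.7, 251.1]
ee_rot: [-0.256, -0.19, 0.946, -0.051]
force: [0.4, -0.4, -0.4]
grip_width: 0.996
grip_force: 0.0
```

Request:
step_arm(increments=[{"dx":-0.7,"dy":-0.99,"dz":-0.3,"wx":0,"wy":0,"wz":0},{"dx":-0.7,"dy":-0.99,"dz":-0.3,"wx":0,"wy":0,"wz":0},{"dx":-0.7,"dy":-0.99,"dz":-0.3,"wx":0,"wy":0,"wz":0},{"dx":-0.7,"dy":-0.99,"dz":-0.3,"wx":0,"wy":0,"wz":0},{"dx":-0.7,"dy":-0.99,"dz":-0.3,"wx":0,"wy":0,"wz":0}])

```text
time_s: 2.9
eef_pos: [346.4, 391.4, 239.8]
ee_rot: [-0.256, -0.19, 0.947, -0.051]
force: [-0.4, -0.1, 0.1]
grip_width: 0.994
grip_force: 0.0
```

Request:
step_arm(increments=[{"dx":-0.7,"dy":-0.99,"dz":-0.3,"wx":0,"wy":0,"wz":0},{"dx":-0.7,"dy":-0.99,"dz":-0.3,"wx":0,"wy":0,"wz":0},{"dx":-0.7,"dy":-0.99,"dz":-0.3,"wx":0,"wy":0,"wz":0},{"dx":-0.7,"dy":-0.99,"dz":-0.3,"wx":0,"wy":0,"wz":0},{"dx":-0.7,"dy":-0.99,"dz":-0.3,"wx":0,"wy":0,"wz":0}])

```text
time_s: 3.4
eef_pos: [481.3, 313.6, 228.0]
ee_rot: [-0.256, -0.19, 0.947, -0.051]
force: [0.5, -0.2, 0.0]
grip_width: 0.995
grip_force: 0.0
```

Request:
step_arm(increments=[{"dx":-0.7,"dy":-0.99,"dz":-0.3,"wx":0,"wy":0,"wz":0},{"dx":-0.7,"dy":-0.99,"dz":-0.3,"wx":0,"wy":0,"wz":0},{"dx":-0.7,"dy":-0.99,"dz":-0.3,"wx":0,"wy":0,"wz":0},{"dx":-0.7,"dy":-0.99,"dz":-0.3,"wx":0,"wy":0,"wz":0},{"dx":-0.7,"dy":-0.99,"dz":-0.3,"wx":0,"wy":0,"wz":0}])

```text
time_s: 3.9
eef_pos: [615.9, 235.8, 216.3]
ee_rot: [-0.256, -0.19, 0.947, -0.051]
force: [0.2, -0.2, 0.8]
grip_width: 0.995
grip_force: 0.0
```

Run:
```python
from h import *
for i in range(2):
    c=cam("wrist")
    for l in ["brush_neck","brush_tip","holder"]:
        for d in eyes.landmark_of("wrist",l): print(l,round(d["p"],2),w(c,d["point"]).round(1),pix(c,w(c,d["point"])).round())
cv2.imwrite("pics/w2.png",c["frame"]);s=ctrl.sense();print(s["time_s"],s["eef_pos"])
plan(Rtilt(-157.5,30),[586.5,194.5,103])
```

```text
brush_tip 0.92 [539.5 129.1   8.4] [209. 186.]
brush_tip 0.61 [525.5 173.7 144.4] [243. 125.]
holder 0.68 [664.9 226.2  -1.7] [248. 351.]
brush_neck 0.87 [494.7 148.5   5.8] [245. 155.]
brush_neck 0.64 [588.7 193.8 106.4] [236. 241.]
brush_tip 0.67 [523.6 172.2 141.4] [241. 124.]
brush_tip 0.56 [539.2 126.1   6.1] [206. 186.]
holder 0.9 [660.1 227.5  -1.5] [251. 348.]
4.3 [614.44333685 237.29672025 217.13037775]
TURN [-0.01 -0.03  0.03] rows>=0.0 SHIFT [-0.82 -1.15  4.56] rows>=4.6 tcp [589. 196. 108.]
```

View pics/w2.png

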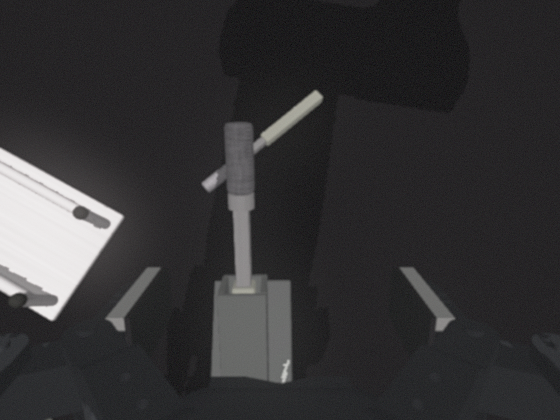

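The holder brush's head top is at px (239,124) and its neck runs from (241,200) to (243,290), coming out of the sleeve. It is clearly bigger than the loose brush lying under it at px (205,186)–(320,95), so it is the one meant. Next I'll refine the grasp laterally.

Run:
```python
from h import *
from scipy.optimize import least_squares
c=cam("wrist");g=c["frame"]
# brush axis pixels: head centre columns
for r in (150,180): print(r,g[r,215:270,1].tolist())
for r in (225,250,275): print(r,g[r,225:262,1].tolist())
for X in ([587,194.3,104],[524.5,171.5,142]): print(pix(c,X))
```

```text
150 [42, 40, 44, 38, 42, 41, 41, 40, 52, 73, 84, 90, 94, 96, 98, 100, 97, 100, 97, 101, 102, 99, 96, 98, 97, 97, 97, 94, 90, 85, 84, 84, 87, 87, 83, 79, 91, 121, 132, 125, 115, 110, 99, 84, 70, 45, 34, 35, 37, 36, 38, 33, 30, 39, 34]
180 [161, 146, 122, 99, 93, 91, 88, 86, 75, 65, 72, 84, 85, 89, 88, 94, 95, 98, 93, 92, 96, 97, 97, 96, 98, 94, 88, 89, 91, 89, 91, 91, 90, 86, 83, 79, 71, 63, 51, 42, 37, 39, 32, 41, 34, 33, 30, 38, 34, 36, 33, 33, 37, 34, 37]
225 [37, 35, 40, 37, 36, 44, 73, 117, 137, 142, 138, 140, 137, 138, 136, 137, 140, 140, 141, 140, 137, 130, 108, 81, 54, 40, 33, 36, 36, 37, 37, 37, 33, 38, 33, 38, 40]
250 [34, 41, 35, 36, 34, 29, 45, 74, 114, 136, 140, 139, 137, 137, 137, 139, 140, 138, 137, 139, 138, 138, 126, 106, 80, 52, 40, 35, 36, 41, 37, 37, 36, 37, 35, 39, 41]
275 [75, 75, 78, 76, 77, 76, 76, 74, 87, 114, 136, 140, 138, 139, 139, 140, 140, 142, 140, 140, 140, 138, 132, 120, 102, 87, 80, 76, 80, 80, 82, 80, 79, 79, 78, 79, 79]
[236.65992325 240.10177894]
[237.77467721 125.52799837]
```

Request:
step_arm(increments=[{"dx":-0.4,"dy":-0.55,"dz":0.5,"wx":0,"wy":0,"wz":0},{"dx":-0.41,"dy":-0.55,"dz":0.5,"wx":0,"wy":0,"wz":0},{"dx":0,"dy":0,"dz":0.9,"wx":0,"wy":0,"wz":0},{"dx":0,"dy":0,"dz":0.9,"wx":0,"wy":0,"wz":0}], fingers=50, squeeze=50)

```text
time_s: 4.75
eef_pos: [609.1, 202.5, 142.8]
ee_rot: [-0.257, -0.189, 0.946, -0.051]
force: [-0.6, 0.1, 0.6]
grip_width: 0.585
grip_force: 0.0
```

Request:
step_arm(increments=[{"dx":0,"dy":0,"dz":0.86,"wx":0,"wy":0,"wz":0},{"dx":0,"dy":0,"dz":0.86,"wx":0,"wy":0,"wz":0},{"dx":0,"dy":0,"dz":0,"wx":0,"wy":0,"wz":0}])

```text
time_s: 5.05
eef_pos: [587.7, 194.5, 105.1]
ee_rot: [-0.259, -0.189, 0.946, -0.051]
force: [0.4, 0.8, 0.7]
grip_width: 0.58
grip_force: 0.0
```

Request:
step_arm(increments=[{"dx":0,"dy":0,"dz":0,"wx":0,"wy":0,"wz":0},{"dx":0,"dy":0,"dz":0,"wx":0,"wy":0,"wz":0},{"dx":0,"dy":0,"dz":0,"wx":0,"wy":0,"wz":0},{"dx":0,"dy":0,"dz":0,"wx":0,"wy":0,"wz":0},{"dx":0,"dy":0,"dz":0,"wx":0,"wy":0,"wz":0}], fingers=0)

```text
time_s: 5.55
eef_pos: [589.9, 196.0, 109.2]
ee_rot: [-0.255, -0.19, 0.947, -0.051]
force: [4.1, 0.0, 1.4]
grip_width: 0.104
grip_force: 52.9
```

Run:
```python
from h import *
s=ctrl.sense();print(s["time_s"],s["eef_pos"],s["force"],s["wrist_torque"],s["grip_width"]*85.4,s["grip_force"]);plan(Rtilt(-157.5,30),[586.3,195.7,104])
c=cam("wrist");cv2.imwrite("pics/w3.png",c["frame"])
```

```text
5.55 [589.90054445 196.04058816 109.16160203] [4.08298121e+00 1.07818075e-03 1.36526595e+00] [ 0.00703943 -0.70232898  0.0462483 ] 8.844180247125125 52.851789593696594
TURN [-0.01 -0.02  0.02] rows>=0.0 SHIFT [0.02 0.04 0.01] rows>=0.0 tcp [589. 197. 109.]
```

Request:
step_arm(increments=[{"dx":0.5,"dy":0,"dz":0,"wx":0,"wy":0,"wz":0},{"dx":0.7,"dy":0,"dz":0,"wx":0,"wy":0,"wz":0},{"dx":0.8,"dy":0,"dz":0,"wx":0,"wy":0,"wz":0}])

```text
time_s: 5.9
eef_pos: [549.2, 179.5, 133.9]
ee_rot: [-0.255, -0.19, 0.947, -0.051]
force: [3.5, 1.5, 1.2]
grip_width: 0.101
grip_force: 52.8
```

Request:
step_arm(increments=[{"dx":0.8,"dy":0,"dz":0,"wx":0,"wy":0,"wz":0},{"dx":0.8,"dy":0,"dz":0,"wx":0,"wy":0,"wz":0},{"dx":0.8,"dy":0,"dz":0,"wx":0,"wy":0,"wz":0},{"dx":0.8,"dy":0,"dz":0,"wx":0,"wy":0,"wz":0},{"dx":0.8,"dy":0,"dz":0,"wx":0,"wy":0,"wz":0}])

```text
time_s: 6.4
eef_pos: [468.6, 145.9, 184.3]
ee_rot: [-0.256, -0.19, 0.946, -0.051]
force: [0.2, -0.0, -0.2]
grip_width: 0.107
grip_force: 52.3
```

Request:
step_arm(increments=[{"dx":0.5,"dy":0,"dz":-1,"wx":0,"wy":0,"wz":0},{"dx":0,"dy":0,"dz":-1,"wx":0,"wy":0,"wz":0},{"dx":0,"dy":0,"dz":0,"wx":0,"wy":0,"wz":0}])

```text
time_s: 6.7
eef_pos: [484.0, 152.0, 235.8]
ee_rot: [-0.253, -0.19, 0.947, -0.051]
force: [-0.2, 0.1, -1.1]
grip_width: 0.108
grip_force: 52.4
```

Run:
```python
from h import *
s=ctrl.sense();print(s["time_s"],s["eef_pos"],s["force"],s["wrist_torque"],s["grip_width"]*85.4,s["grip_force"])
R=rot(s["ee_rot"]);g=np.array(s["eef_pos"])+6*R[:,2]
for n in ["scene","top"]:
    c=cam(n)
    for l in ["brush","brush_tip","rack"]:
        for d in eyes.landmark_of(n,l):
            X=w(c,d["point"]);print(n,l,round(d["p"],2),X.round(),"tool rel grasp",(R.T@(X-g)).round(1))
    cv2.imwrite(f"pics/{n}1.png",c["frame"])
a=cv2.imread("pics/scene1.png")[80:300,180:460];b=cv2.imread("pics/top1.png")[140:320,120:340]
cv2.imwrite("pics/c3.png",np.hstack([cv2.resize(a,(400,315)),cv2.resize(b,(385,315))]))
plan(Rtilt(180,0),[565,-17,130])
```

```text
6.7 [484.00778512 151.97360437 235.76564289] [-0.19699233  0.05130381 -1.05798548] [ 0.17753663 -0.25464361 -0.03152662] 9.2414772567265 52.35027194023132
scene brush 0.58 [548. 177. 189.] tool rel grasp [-82.8  -1.2  -0.1]
scene brush 0.53 [438. 175.   9.] tool rel grasp [-84.1  38.5 207.2]
scene brush 0.51 [687. 429.   9.] tool rel grasp [-367.6  177.3   43.9]
scene brush_tip 0.96 [419. 123. 270.] tool rel grasp [78.9 -1.4 -0.2]
scene brush_tip 0.64 [592. 364.   9.] tool rel grasp [-270.7  154.1  100.2]
scene brush_tip 0.58 [541. 129.  11.] tool rel grasp [-150.   -43.5  167.1]
scene brush_tip 0.51 [ 539. -230.   -1.] tool rel grasp [ -34.8 -374.   247.1]
scene rack 0.78 [644. -16.  -1.] tool rel grasp [-189.8 -216.8  158.4]
scene rack 0.74 [ 687. -360.    5.] tool rel grasp [-107.  -550.2  199.4]
top brush 0.73 [437. 178.   8.] tool rel grasp [-85.3  42.2 208.2]
top brush 0.65 [688. 430.   9.] tool rel grasp [-369.3  178.4   42.9]
top brush_tip 0.57 [417. 125. 264.] tool rel grasp [76.9  1.1  5.3]
top brush_tip 0.51 [540. 124.   8.] tool rel grasp [-149.   -47.2  171. ]
top brush_tip 0.36 [ 437. -349.   -3.] tool rel grasp [  85.8 -444.   319.4]
top rack 0.84 [642. -18.   6.] tool rel grasp [-184.2 -217.6  153.5]
TURN [-0.99 -4.98  3.69] rows>=5.0 SHIFT [-3.29 -6.74  3.88] rows>=6.7 tcp [565. -17. 136.]
```

View pics/c3.png

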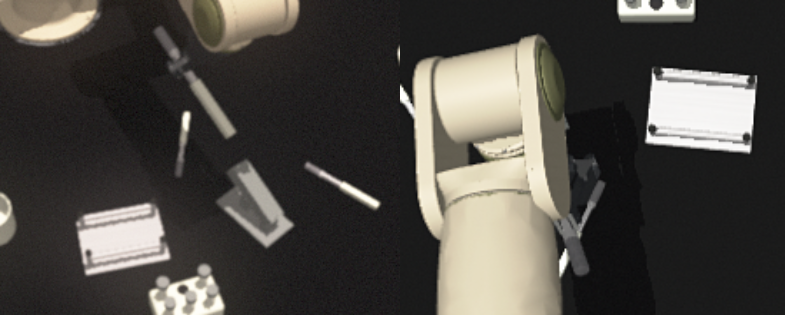

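The scene half shows the brush fully out, in the gripper at crop px (165,40)–(235,135), clear of the holder at (255,205). Next is the rack's pose.

Run:
```python
from h import *
from scipy.optimize import least_squares
for n in ("top","scene"):
    c=cam(n);L=eyes.cut_out(n,"rack")
    m=L[0]["mask"].astype(np.uint8);print(n,L[0]["p"],m.sum())
    # base outline: fit rack yaw/x/y so base-top + post silhouettes match mask
    def sil(p,blur=True):
        x,y,a=p;ca,sa=np.cos(a),np.sin(a);im=np.zeros((420*4,560*4),np.uint8)
        def hull(pts):
            q=np.array([pix(c,[x+ca*u-sa*v,y+sa*u+ca*v,z]) for u,v,z in pts])*4
            cv2.fillConvexPoly(im,cv2.convexHull(q.astype(np.float32)).astype(np.int32),255)
        hull([(u,v,z) for u in(-55,55) for v in(-75,75) for z in(0,6)])
        for u in (-40,40):
            hull([(u+e,v,z) for e in(-5,5) for v in(-65,65) for z in(30,40)])
            for v in(-65,65): hull([(u+e,v+f,z) for e in(-4,4) for f in(-4,4) for z in(6,57)])
        return cv2.resize(im,(560,420),interpolation=cv2.INTER_AREA)/255.
    M=cv2.GaussianBlur(m.astype(float),(5,5),1.2)
    f=lambda p:((cv2.GaussianBlur(sil([p[0]*10,p[1]*10,p[2]*.1]),(5,5),1.2)-M)**2).sum()
    from scipy.optimize import minimize
    r=minimize(f,[64.4,-1.7,-.7 if 0 else 0],method="Nelder-Mead",options=dict(initial_simplex=[[64.4,-1.7,-1],[65,-1.7,-1],[64.4,-1,-1],[64.4,-1.7,1]]))
    print("x,y,yawdeg",r.x[0]*10,r.x[1]*10,np.degrees(r.x[2]*.1),r.fun)
c=cam("top")
P=[onz(c,uv,57)[:2] for uv in [(267.2,181.8),(320.8,186.0),(264.3,214.0),(318.5,218.3)]]
print(np.round(P,1),np.mean(P,0))
```

```text
top 0.91 2640
x,y,yawdeg 642.8387686471393 -16.864626252064603 -6.049704125326491 3.9246049570616934
scene 0.93 2424
x,y,yawdeg 643.6412701694164 -15.516028936232853 -5.911928030942796 12.222930790130999
[[685.2  43.7]
 [673.5 -84.9]
 [607.   51.1]
 [595.4 -77.8]] [640.24499658 -16.95644652]
```

Run:
```python
from h import *
plan(Rtilt(174.2,0),[559.4,-8,110])
```

```text
TURN [-1.24 -4.93  4.63] rows>=4.9 SHIFT [-3.69 -6.04  4.7 ] rows>=6.0 tcp [559.  -8. 116.]
```

Request:
step_arm(increments=[{"dx":0,"dy":0,"dz":0,"wx":-0.25,"wy":-0.985,"wz":0.925},{"dx":0,"dy":0,"dz":0,"wx":-0.25,"wy":-0.985,"wz":0.925},{"dx":0,"dy":0,"dz":0,"wx":-0.25,"wy":-0.985,"wz":0.925},{"dx":0,"dy":0,"dz":0,"wx":-0.25,"wy":-0.985,"wz":0.925},{"dx":0,"dy":0,"dz":0,"wx":-0.25,"wy":-0.985,"wz":0.925}])

```text
time_s: 7.85
eef_pos: [483.0, 151.4, 233.9]
ee_rot: [0.002, 0.053, 0.999, 0.001]
force: [-0.3, 0.3, -1.0]
grip_width: 0.108
grip_force: 52.3
```

Request:
step_arm(increments=[{"dx":-0.46,"dy":-0.755,"dz":0.3,"wx":0,"wy":0,"wz":0},{"dx":-0.46,"dy":-0.755,"dz":0.3,"wx":0,"wy":0,"wz":0},{"dx":-0.46,"dy":-0.755,"dz":0.6,"wx":0,"wy":0,"wz":0},{"dx":-0.46,"dy":-0.755,"dz":0.7,"wx":0,"wy":0,"wz":0}])

```text
time_s: 8.25
eef_pos: [521.5, 71.1, 186.0]
ee_rot: [0.0, 0.05, 0.999, 0.0]
force: [-0.2, -0.5, -0.6]
grip_width: 0.105
grip_force: 52.3
```

Request:
step_arm(increments=[{"dx":-0.46,"dy":-0.755,"dz":0.7,"wx":0,"wy":0,"wz":0},{"dx":-0.46,"dy":-0.755,"dz":0.7,"wx":0,"wy":0,"wz":0},{"dx":-0.46,"dy":-0.755,"dz":0.7,"wx":0,"wy":0,"wz":0},{"dx":-0.46,"dy":-0.755,"dz":0.7,"wx":0,"wy":0,"wz":0},{"dx":0,"dy":0,"dz":0,"wx":0,"wy":0,"wz":0}])

```text
time_s: 8.75
eef_pos: [558.8, -9.7, 113.7]
ee_rot: [-0.002, 0.052, 0.999, 0.0]
force: [-0.4, 0.7, -0.3]
grip_width: 0.102
grip_force: 52.3
```

Run:
```python
from h import *
s=ctrl.sense();print(s["time_s"],s["eef_pos"],s["force"],s["grip_width"]*85.4,s["grip_force"])
R=rot(s["ee_rot"]);g=np.array(s["eef_pos"])+6*R[:,2];print(R.round(3))
for n in ["scene","top","wrist"]:
    c=cam(n)
    for l in ["brush","brush_tip","rack"]:
        for d in eyes.landmark_of(n,l)[:3]:
            X=w(c,d["point"])
            print(n,l,round(d["p"],2),X.round(1),"rel",(R.T@(X-g)).round(1),pix(c,X).round())
    cv2.imwrite(f"pics/{n}2.png",c["frame"])
a=cv2.imread("pics/scene2.png")[120:300,180:400];b=cv2.imread("pics/wrist2.png")
cv2.imwrite("pics/c4.png",np.hstack([cv2.resize(a,(385,315)),cv2.resize(b,(415,315))]))
plan(Rtilt(174.2,0),[559.4,-8,50])
```

```text
8.75 [558.83286219  -9.65668396 113.65980245] [-0.40791035  0.66618357 -0.31377994] 8.745108543722809 52.28772461414337
[[-0.995  0.103 -0.004]
 [ 0.103  0.995  0.001]
 [ 0.005  0.001 -1.   ]]
scene brush 0.85 [687.7 428.7   9.9] rel [-83.5 449.2  97.7] [431. 215.]
scene brush 0.66 [433.8 173.2   8.3] rel [142.7 169.  100.1] [308. 169.]
scene brush 0.64 [ 431.  -350.2    2.8] rel [  91.6 -351.9  105. ] [124. 217.]
scene brush_tip 0.81 [595.6 364.7   5.3] rel [  1.5 376.1 102.6] [394. 196.]
scene brush_tip 0.48 [541.4 124.8  10.1] rel [ 30.7 131.9  97.8] [304. 202.]
scene brush_tip 0.3 [ 6.863e+02 -3.587e+02 -4.000e-01] rel [-163.2 -334.2  107.1] [135. 302.]
scene rack 0.96 [ 6.436e+02 -1.860e+01 -3.000e-01] rel [-85.7  -0.2 107.6] [264. 249.]
top brush 0.73 [435.5 174.6   6.9] rel [141.2 170.5 101.5] [215. 287.]
top brush 0.71 [647.7 -15.1 107.6] rel [-89.    3.8  -0.4] [292. 193.]
top brush 0.57 [690.1 431.    6.3] rel [-85.7 451.8 101.2] [115. 186.]
top brush_tip 0.84 [540.7 124.    7.5] rel [ 31.4 131.  100.4] [236. 244.]
top brush_tip 0.8 [598.9 364.2   6.2] rel [ -1.8 375.9 101.7] [140. 221.]
top rack 0.84 [643.4 -15.6   1.3] rel [-85.3   2.8 106. ] [292. 202.]
wrist brush_tip 0.97 [480.6   0.8 111.5] rel [78.9  2.4 -3.5] [279.  70.]
wrist brush_tip 0.76 [540.7 126.7   7.9] rel [ 31.6 133.7 100. ] [493. 166.]
TURN [ 0.01 -0.01  0.01] rows>=0.0 SHIFT [-0.01 -0.01  2.4 ] rows>=2.4 tcp [559.  -8.  56.]
```

View pics/c4.png

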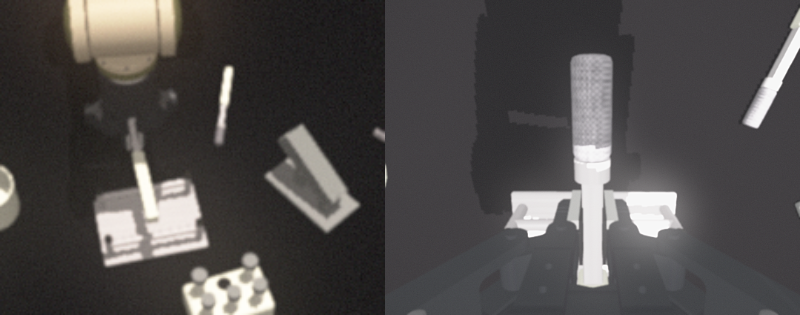

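The scene half shows the brush level over the rack at crop px (150,190). The wrist half shows its neck at px 592, centred between the rack base edges at 512 and 677. Lowering now.

Request:
step_arm(increments=[{"dx":0,"dy":0,"dz":0.8,"wx":0,"wy":0,"wz":0},{"dx":0,"dy":0,"dz":0.8,"wx":0,"wy":0,"wz":0},{"dx":0,"dy":0,"dz":0.5,"wx":0,"wy":0,"wz":0},{"dx":0,"dy":0,"dz":0.2,"wx":0,"wy":0,"wz":0},{"dx":0,"dy":0,"dz":0,"wx":0,"wy":0,"wz":0}])

```text
time_s: 9.85
eef_pos: [559.0, -7.7, 58.1]
ee_rot: [-0.001, 0.05, 0.999, 0.0]
force: [-0.1, -1.1, -1.8]
grip_width: 0.106
grip_force: 52.3
```

Request:
step_arm(increments=[{"dx":0,"dy":0,"dz":0.05,"wx":0,"wy":0,"wz":0},{"dx":0,"dy":0,"dz":0,"wx":0,"wy":0,"wz":0}])

```text
time_s: 10.05
eef_pos: [559.4, -7.8, 57.8]
ee_rot: [0.0, 0.05, 0.999, 0.0]
force: [0.3, 0.2, -1.4]
grip_width: 0.103
grip_force: 52.3
```

Run:
```python
from h import *
s=ctrl.sense();print(s["time_s"],s["eef_pos"],s["force"],s["wrist_torque"],s["grip_force"])
for n in ["scene","top"]:
    c=cam(n)
    for l in ["brush","brush_tip"]:
        for d in eyes.landmark_of(n,l)[:4]:
            X=w(c,d["point"])
            if abs(X[1])<60: print(n,l,round(d["p"],2),X.round(1))
plan(Rtilt(174.2,0),[559.4,-8,48])
```

```text
10.05 [559.42447571  -7.83435061  57.75956532] [ 0.27586502  0.19219361 -1.41946841] [0.05596921 0.05860694 0.00931305] 52.31467008590698
scene brush 0.58 [643.9 -16.2  49.5]
TURN [ 0.01 -0.01  0.  ] rows>=0.0 SHIFT [-0.01 -0.01  0.13] rows>=0.1 tcp [559.  -8.  54.]
```

Request:
step_arm(increments=[{"dx":0,"dy":0,"dz":0.1,"wx":0,"wy":0,"wz":0},{"dx":0,"dy":0,"dz":0,"wx":0,"wy":0,"wz":0}])

```text
time_s: 10.55
eef_pos: [558.9, -7.7, 54.3]
ee_rot: [-0.001, 0.05, 0.999, 0.0]
force: [-0.3, 0.3, -0.7]
grip_width: 0.1
grip_force: 52.3
```

Request:
step_arm(increments=[{"dx":0,"dy":0,"dz":0.04,"wx":0,"wy":0,"wz":0},{"dx":0,"dy":0,"dz":0,"wx":0,"wy":0,"wz":0}])

```text
time_s: 10.75
eef_pos: [559.1, -7.8, 53.6]
ee_rot: [-0.0, 0.05, 0.999, 0.0]
force: [-0.0, 0.6, -0.5]
grip_width: 0.104
grip_force: 52.4
```

Request:
step_arm(increments=[{"dx":0,"dy":0,"dz":0.04,"wx":0,"wy":0,"wz":0},{"dx":0,"dy":0,"dz":0,"wx":0,"wy":0,"wz":0}])

```text
time_s: 10.95
eef_pos: [559.1, -7.8, 53.0]
ee_rot: [-0.0, 0.05, 0.999, 0.0]
force: [-2.5, 0.5, 5.5]
grip_width: 0.106
grip_force: 53.2
```

Run:
```python
from h import *
s=ctrl.sense();print(s["time_s"],s["eef_pos"],s["force"],s["wrist_torque"],s["grip_force"])
```

```text
10.95 [559.13822788  -7.7761449   53.01817873] [-2.46668829  0.52751656  5.5012389 ] [0.02241811 0.30478284 0.02393732] 53.17377984523773
```

Request:
step_arm(increments=[{"dx":0,"dy":0,"dz":0,"wx":0,"wy":0,"wz":0},{"dx":0,"dy":0,"dz":0,"wx":0,"wy":0,"wz":0},{"dx":0,"dy":0,"dz":0,"wx":0,"wy":0,"wz":0},{"dx":0,"dy":0,"dz":-0.3,"wx":0,"wy":0,"wz":0},{"dx":0,"dy":0,"dz":-0.8,"wx":0,"wy":0,"wz":0}], fingers=45)

```text
time_s: 11.45
eef_pos: [558.3, -7.7, 79.5]
ee_rot: [-0.002, 0.05, 0.999, 0.001]
force: [-0.2, -1.0, -0.4]
grip_width: 0.529
grip_force: 0.0
```

Request:
step_arm(increments=[{"dx":0,"dy":0,"dz":-1,"wx":0,"wy":0,"wz":0},{"dx":0,"dy":0,"dz":-1,"wx":0,"wy":0,"wz":0},{"dx":0,"dy":0,"dz":-1,"wx":0,"wy":0,"wz":0},{"dx":0,"dy":0,"dz":0,"wx":0,"wy":0,"wz":0}])

```text
time_s: 11.85
eef_pos: [560.6, -8.1, 158.9]
ee_rot: [0.003, 0.05, 0.999, -0.0]
force: [0.3, 0.4, 0.2]
grip_width: 0.531
grip_force: 0.0
```

Run:
```python
from h import *
s=ctrl.sense();print(s["time_s"],s["eef_pos"],s["force"])
for n in ["scene","top","wrist"]:
    c=cam(n)
    for l in ["brush","brush_tip","rack"]:
        for d in eyes.landmark_of(n,l)[:4]:
            X=w(c,d["point"])
            if abs(X[1])<60: print(n,l,round(d["p"],2),X.round(1),pix(c,X).round())
    cv2.imwrite(f"pics/{n}3.png",c["frame"])
a=cv2.imread("pics/scene3.png")[180:300,200:330];b=cv2.imread("pics/wrist3.png")
cv2.imwrite("pics/c5.png",np.hstack([cv2.resize(a,(340,315),interpolation=cv2.INTER_CUBIC),cv2.resize(b,(415,315))]))
plan(Rtilt(174.2,0),[643,-16.5,48],60)
```

```text
11.85 [560.61134213  -8.07736597 158.90351949] [0.30323862 0.43866678 0.22491923]
scene brush 0.68 [642.7 -18.2  49. ] [264. 239.]
scene brush_tip 0.86 [ 4.812e+02 -4.000e-01  4.590e+01] [253. 189.]
top brush 0.7 [644.1 -13.6  46.8] [291. 199.]
top rack 0.95 [643.6 -14.3   0.8] [291. 202.]
wrist brush 0.87 [644.9 -14.7  45.3] [282. 333.]
wrist brush_tip 0.97 [483.4  -1.6  49.7] [276.  92.]
wrist rack 0.69 [642.1 -12.4  -2. ] [284. 296.]
TURN [ 0.01 -0.01  0.  ] rows>=0.0 SHIFT [-3.37 -0.01  1.64] rows>=3.4 tcp [643. -16. 114.]
```

View pics/c5.png

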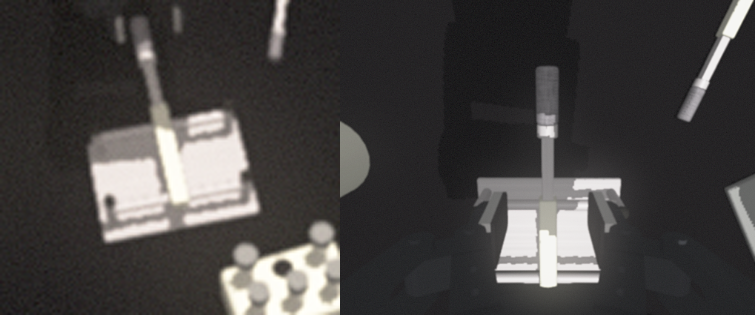

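The scene half shows the brush lying across both bars, square and centred on the rack at crop px (165,155). The wrist half agrees: handle at px 547, rack base centre at about 549. Next is the regrasp at the handle centre.

Request:
step_arm(increments=[{"dx":-0.84,"dy":0,"dz":0.3,"wx":0,"wy":0,"wz":0},{"dx":-0.84,"dy":0,"dz":0.3,"wx":0,"wy":0,"wz":0},{"dx":-0.84,"dy":0,"dz":0.3,"wx":0,"wy":0,"wz":0},{"dx":-0.85,"dy":0,"dz":0.3,"wx":0,"wy":0,"wz":0},{"dx":0,"dy":0,"dz":0.4,"wx":0,"wy":0,"wz":0}])

```text
time_s: 12.95
eef_pos: [644.5, -16.6, 114.5]
ee_rot: [0.0, 0.05, 0.999, 0.0]
force: [1.2, -0.4, -0.6]
grip_width: 0.526
grip_force: 0.0
```

Request:
step_arm(increments=[{"dx":0,"dy":0,"dz":0.8,"wx":0,"wy":0,"wz":0},{"dx":0,"dy":0,"dz":0.8,"wx":0,"wy":0,"wz":0},{"dx":0,"dy":0,"dz":0.8,"wx":0,"wy":0,"wz":0},{"dx":0,"dy":0,"dz":0,"wx":0,"wy":0,"wz":0},{"dx":0,"dy":0,"dz":0,"wx":0,"wy":0,"wz":0}])

```text
time_s: 13.45
eef_pos: [642.7, -16.2, 55.4]
ee_rot: [-0.001, 0.05, 0.999, 0.0]
force: [-0.4, 0.1, -0.2]
grip_width: 0.53
grip_force: 0.0
```

Request:
step_arm(increments=[{"dx":0,"dy":0,"dz":0,"wx":0,"wy":0,"wz":0},{"dx":0,"dy":0,"dz":0,"wx":0,"wy":0,"wz":0},{"dx":0,"dy":0,"dz":0,"wx":0,"wy":0,"wz":0},{"dx":0,"dy":0,"dz":0,"wx":0,"wy":0,"wz":0}], fingers=0, squeeze=60)

```text
time_s: 13.85
eef_pos: [643.4, -16.4, 56.3]
ee_rot: [0.0, 0.05, 0.999, 0.0]
force: [-1.4, 0.3, 5.1]
grip_width: 0.179
grip_force: 59.1
```

Run:
```python
from h import *
s=ctrl.sense();print(s["time_s"],s["eef_pos"],s["force"],s["grip_width"]*85.4,s["grip_force"])
plan(Rtilt(174.2,0),[643,-16.5,48])
for n in ("scene","top"):
    c=cam(n)
    for l in ["beaker_rim","beaker"]:
        for d in eyes.landmark_of(n,l)[:1]: print(n,l,w(c,d["point"]).round(1))
    m=eyes.cut_out(n,"beaker")[0]["mask"].astype(np.uint8)
    k,_=cv2.findContours(m,0,1);print(cv2.fitEllipse(max(k,key=len)))
```

```text
13.85 [643.4113175  -16.36246588  56.31712724] [-1.41271491  0.33006206  5.0860415 ] 15.308375598661517 59.11463677883148
TURN [0.   0.01 0.  ] rows>=0.0 SHIFT [ 0.02 -0.01  0.09] rows>=0.1 tcp [643. -16.  54.]
scene beaker_rim [ 543.6 -228.9   60.1]
scene beaker [ 538.9 -232.     1.3]
((173.30191040039062, 232.9757537841797), (32.90060043334961, 37.99040222167969), 158.84701538085938)
top beaker_rim [ 543.7 -231.    61.9]
top beaker [ 548.4 -229.    -3.6]
((382.2618408203125, 240.1306610107422), (33.42653274536133, 37.18442153930664), 69.59561920166016)
```

Request:
step_arm(increments=[{"dx":0,"dy":0,"dz":-0.4,"wx":0,"wy":0,"wz":0},{"dx":0,"dy":0,"dz":-0.9,"wx":0,"wy":0,"wz":0},{"dx":0,"dy":0,"dz":-0.9,"wx":0,"wy":0,"wz":0},{"dx":0,"dy":0,"dz":-0.9,"wx":0,"wy":0,"wz":0},{"dx":0,"dy":0,"dz":-0.9,"wx":0,"wy":0,"wz":0}])

```text
time_s: 14.75
eef_pos: [642.9, -16.2, 156.5]
ee_rot: [-0.0, 0.05, 0.999, 0.0]
force: [0.4, 0.2, -0.1]
grip_width: 0.178
grip_force: 58.5
```

Request:
step_arm(increments=[{"dx":0,"dy":0,"dz":-0.9,"wx":0,"wy":0,"wz":0},{"dx":0,"dy":0,"dz":-0.9,"wx":0,"wy":0,"wz":0},{"dx":0,"dy":0,"dz":-0.9,"wx":0,"wy":0,"wz":0},{"dx":0,"dy":0,"dz":-0.5,"wx":0,"wy":0,"wz":0},{"dx":0,"dy":0,"dz":0,"wx":0,"wy":0,"wz":0}])

```text
time_s: 15.25
eef_pos: [643.5, -16.4, 236.9]
ee_rot: [0.001, 0.05, 0.999, 0.0]
force: [-0.1, -0.6, -1.1]
grip_width: 0.176
grip_force: 58.5
```

Run:
```python
from h import *
s=ctrl.sense();print(s["time_s"],s["eef_pos"],s["force"],s["grip_force"]);R=rot(s["ee_rot"]);g=np.array(s["eef_pos"])+6*R[:,2]
for n in ["scene","top","wrist"]:
    c=cam(n)
    for l in ["brush_tip","brush_neck"]:
        for d in eyes.landmark_of(n,l)[:4]:
            X=w(c,d["point"]);r=R.T@(X-g)
            if abs(r[1])<40: print(n,l,round(d["p"],2),X.round(1),r.round(1))
Rd=Rtilt(174.2,-50);tip=np.array([543.5,-230.5,32])+14*np.array([-.995,.101,0])
G=tip-165*Rd[:,0]-2.3*Rd[:,2]
plan(Rd,G+[0,0,72]);print("down 72 in tool:",(Rd.T@[0,0,-72]/25).round(2))
```

```text
15.25 [643.50142226 -16.40464671 236.94152937] [-0.12713525 -0.61624748 -1.10907671] 58.507583141326904
wrist brush_neck 0.81 [561.6 -11.8 227.6] [81.9 -3.7  3.2]
TURN [ 0.01 -8.35  0.  ] rows>=8.4 SHIFT [-0.25 -8.92  0.23] rows>=8.9 tcp [ 629. -239.  236.]
down 72 in tool: [2.21 0.   1.85]
```

Request:
step_arm(increments=[{"dx":0,"dy":0,"dz":0,"wx":0,"wy":-0.93,"wz":0},{"dx":0,"dy":0,"dz":0,"wx":0,"wy":-0.93,"wz":0},{"dx":0,"dy":0,"dz":0,"wx":0,"wy":-0.93,"wz":0},{"dx":0,"dy":0,"dz":0,"wx":0,"wy":-0.93,"wz":0},{"dx":0,"dy":0,"dz":0,"wx":0,"wy":-0.93,"wz":0}])

```text
time_s: 16.2
eef_pos: [642.9, -16.4, 235.3]
ee_rot: [0.242, 0.049, 0.969, -0.012]
force: [-0.3, 0.2, -0.1]
grip_width: 0.175
grip_force: 58.5
```

Request:
step_arm(increments=[{"dx":0,"dy":0,"dz":0,"wx":0,"wy":-0.93,"wz":0},{"dx":0,"dy":0,"dz":0,"wx":0,"wy":-0.93,"wz":0},{"dx":0,"dy":0,"dz":0,"wx":0,"wy":-0.93,"wz":0},{"dx":0,"dy":0,"dz":0,"wx":0,"wy":-0.93,"wz":0},{"dx":0,"dy":0,"dz":0,"wx":0,"wy":0,"wz":0}])

```text
time_s: 16.7
eef_pos: [642.8, -14.4, 233.9]
ee_rot: [0.412, 0.044, 0.91, -0.017]
force: [-0.5, -0.6, -0.6]
grip_width: 0.176
grip_force: 58.5
```

Request:
step_arm(increments=[{"dx":-0.05,"dy":-0.9,"dz":0.05,"wx":0,"wy":0,"wz":0},{"dx":-0.05,"dy":-0.9,"dz":0.05,"wx":0,"wy":0,"wz":0},{"dx":-0.05,"dy":-0.9,"dz":0.05,"wx":0,"wy":0,"wz":0},{"dx":-0.05,"dy":-0.9,"dz":0.05,"wx":0,"wy":0,"wz":0},{"dx":-0.05,"dy":-0.9,"dz":0,"wx":0,"wy":0,"wz":0}])

```text
time_s: 17.2
eef_pos: [641.2, -128.4, 236.3]
ee_rot: [0.412, 0.044, 0.91, -0.017]
force: [-0.2, -0.3, -0.1]
grip_width: 0.177
grip_force: 58.6
```

Request:
step_arm(increments=[{"dx":0,"dy":-0.9,"dz":0,"wx":0,"wy":0,"wz":0},{"dx":0,"dy":-0.9,"dz":0,"wx":0,"wy":0,"wz":0},{"dx":0,"dy":-0.9,"dz":0,"wx":0,"wy":0,"wz":0},{"dx":0,"dy":-0.9,"dz":0,"wx":0,"wy":0,"wz":0},{"dx":0,"dy":-0.82,"dz":0,"wx":0,"wy":0,"wz":0}])

```text
time_s: 17.7
eef_pos: [630.5, -238.6, 235.7]
ee_rot: [0.411, 0.044, 0.91, -0.017]
force: [0.2, -0.1, -1.1]
grip_width: 0.173
grip_force: 58.6
```

Run:
```python
from h import *
s=ctrl.sense();print(s["time_s"],s["eef_pos"],s["force"],s["grip_force"]);R=rot(s["ee_rot"]);g=np.array(s["eef_pos"])+6*R[:,2]
print("pred tip",g+165*R[:,0]+2.3*R[:,2])
for n in ["scene","top","wrist"]:
    c=cam(n);cv2.imwrite(f"pics/{n}4.png",c["frame"])
    for l in ["brush_tip","brush_neck","beaker_rim"]:
        for d in eyes.landmark_of(n,l)[:4]:
            X=w(c,d["point"]);r=R.T@(X-g)
            if X[1]<-180 and X[1]>-260: print(n,l,round(d["p"],2),X.round(1),r.round(1))
Rd=Rtilt(174.2,-50);tip=np.array([543.5,-230.5,32])+14*np.array([-.995,.101,0])
plan(Rd,tip-165*Rd[:,0]-2.3*Rd[:,2])
a=cv2.imread("pics/scene4.png")[170:270,110:240];b=cv2.imread("pics/wrist4.png")
cv2.imwrite("pics/c6.png",np.hstack([cv2.resize(a,(380,300),interpolation=cv2.INTER_CUBIC),cv2.resize(b,(400,300))]))
```

```text
17.7 [ 630.48295126 -238.63201806  235.66473872] [ 0.18339104 -0.07024324 -1.06438909] 58.6174339056015
pred tip [ 528.19918956 -228.24861362  106.34301972]
scene brush_tip 0.63 [ 531.8 -228.7  107.4] [ 1.618e+02 -1.000e-01  4.300e+00]
scene brush_neck 0.46 [ 579.6 -241.7  170.6] [82.  -8.2 -0.8]
scene beaker_rim 0.62 [ 541.2 -231.    61.7] [189.7  -1.8  41.7]
top brush_tip 0.65 [ 528.7 -222.5  106.2] [165.1   5.8   2.4]
top beaker_rim 0.62 [ 545.  -231.1   62.3] [186.8  -1.5  44.1]
wrist brush_neck 0.67 [ 582.6 -235.3  169.9] [81.  -1.6  1.5]
TURN [ 0.08 -0.2   0.01] rows>=0.2 SHIFT [ 2.25 -0.09  1.79] rows>=2.2 tcp [ 629. -239.  164.]
```

View pics/c6.png

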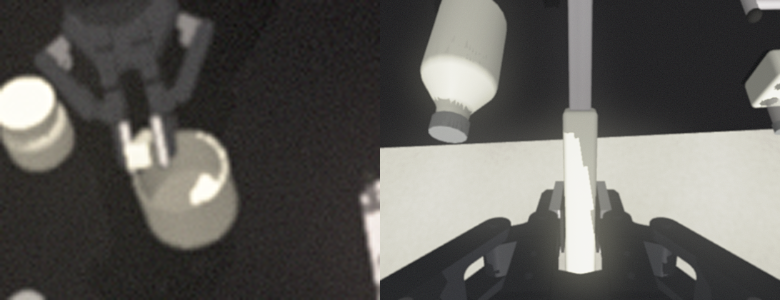

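The scene half shows the gripper over the beaker, whose rim is at crop px (185,165), with the brush seen nearly end-on at about (145,145). The wrist half shows handle and neck straight in the grip, with the bottle well to one side. The predicted tip (528,-228,106) agrees with the networks, so I'll dip.

Request:
step_arm(increments=[{"dx":0.45,"dy":-0.02,"dz":0.36,"wx":0,"wy":0,"wz":0},{"dx":0.45,"dy":-0.02,"dz":0.36,"wx":0,"wy":0,"wz":0},{"dx":0.45,"dy":-0.02,"dz":0.36,"wx":0,"wy":0,"wz":0},{"dx":0.45,"dy":-0.02,"dz":0.36,"wx":0,"wy":0,"wz":0}])

```text
time_s: 18.7
eef_pos: [640.8, -234.9, 195.1]
ee_rot: [0.395, 0.052, 0.917, -0.018]
force: [-0.2, 1.2, -1.2]
grip_width: 0.172
grip_force: 58.6
```

Request:
step_arm(increments=[{"dx":0.45,"dy":0,"dz":0.36,"wx":0,"wy":0,"wz":0},{"dx":0,"dy":0,"dz":0,"wx":0,"wy":0,"wz":0},{"dx":0,"dy":0,"dz":0,"wx":0,"wy":0,"wz":0},{"dx":0,"dy":0,"dz":0,"wx":0,"wy":0,"wz":0}])

```text
time_s: 19.1
eef_pos: [643.1, -234.2, 187.1]
ee_rot: [0.392, 0.054, 0.918, -0.019]
force: [-0.5, -0.1, -0.6]
grip_width: 0.177
grip_force: 58.6
```

Run:
```python
from h import *
s=ctrl.sense();print(s["time_s"],s["eef_pos"],s["force"],s["grip_force"]);R=rot(s["ee_rot"]);g=np.array(s["eef_pos"])+6*R[:,2]
print("pred tip",g+165*R[:,0]+2.3*R[:,2])
for n in ["scene","top"]:
    c=cam(n);cv2.imwrite(f"pics/{n}5.png",c["frame"])
    for l in ["brush_tip","beaker_rim","beaker"]:
        for d in eyes.landmark_of(n,l)[:4]:
            X=w(c,d["point"])
            if X[1]<-180 and X[1]>-260: print(n,l,round(d["p"],2),X.round(1))
```

```text
19.1 [ 643.07178268 -234.23572073  187.14485168] [-0.53829727 -0.07813865 -0.59713193] 58.607134222984314
pred tip [ 535.65084438 -220.93996037   62.33357506]
scene brush_tip 0.63 [ 536.6 -221.    64.3]
scene beaker_rim 0.6 [ 545.3 -229.5   61. ]
scene beaker 0.84 [ 542.9 -232.5    0.8]
top beaker_rim 0.78 [ 544.5 -230.7   61.1]
top beaker 0.73 [ 548.9 -230.7   -3.1]
```

Run:
```python
from h import *
s=ctrl.sense();print(np.round(s["joints"],3),s["dq"]);print(rot(s["ee_rot"]).round(3))
```

```text
[-0.649  0.467  1.672  0.978  0.467 -2.88 ] [ 0.00018072  0.00151945  0.00132011  0.001073   -0.00272777  0.00159732]
[[-0.688  0.113  0.717]
 [ 0.085  0.994 -0.076]
 [-0.721  0.009 -0.693]]
```

Run:
```python
from h import *
s=ctrl.sense();R=rot(s["ee_rot"]);print("up 55:",(R.T@[0,0,55]/25).round(2))
```

```text
up 55: [-1.59  0.02 -1.52]
```

Request:
step_arm(increments=[{"dx":-0.53,"dy":0,"dz":-0.51,"wx":0,"wy":0,"wz":0},{"dx":-0.53,"dy":0,"dz":-0.51,"wx":0,"wy":0,"wz":0},{"dx":-0.53,"dy":0,"dz":-0.51,"wx":0,"wy":0,"wz":0},{"dx":0,"dy":0,"dz":0,"wx":0,"wy":0,"wz":0}])

```text
time_s: 19.9
eef_pos: [643.5, -235.0, 244.7]
ee_rot: [0.393, 0.053, 0.918, -0.02]
force: [-0.1, 0.4, 0.1]
grip_width: 0.174
grip_force: 58.6
```

```bash
cat >> h.py <<'E'
def dip(yaw,pit,k=16,tz=33,up=0):
    Rd=Rtilt(yaw,-pit);h=np.array([np.cos(np.radians(yaw)),np.sin(np.radians(yaw)),0])
    tip=np.array([543.5,-230.5,tz+up])+k*h;plan(Rd,tip-165*Rd[:,0]-2.3*Rd[:,2])
def st():
    s=ctrl.sense();R=rot(s["ee_rot"]);g=np.array(s["eef_pos"])+6*R[:,2]
    print(s["time_s"],np.round(s["eef_pos"],1),"F",np.round(s["force"],1),"J",np.round(s["joints"],2),"tip",(g+165*R[:,0]+2.3*R[:,2]).round(1),"pitch",np.degrees(np.arcsin(R[2,0])).round(1),"yaw",np.degrees(np.arctan2(R[1,0],R[0,0])).round(1))
E
python3 - <<'E'
from h import *
st();dip(155,46,up=70);dip(155,46)
E
```

```text
19.9 [ 643.5 -235.   244.7] F [-0.1  0.4  0.1] J [-0.65  0.39  1.61  0.8   0.55 -2.68] tip [ 536.4 -222.   119.5] pitch -46.4 yaw 173.1
TURN [2.26 0.05 2.09] rows>=2.3 SHIFT [ 0.49 -1.53  0.48] rows>=1.5 tcp [ 627. -270.  227.]
TURN [2.26 0.05 2.09] rows>=2.3 SHIFT [ 2.51 -1.53  2.43] rows>=2.5 tcp [ 627. -270.  157.]
```

Request:
step_arm(increments=[{"dx":0,"dy":0,"dz":0,"wx":0.75,"wy":0,"wz":0.7},{"dx":0,"dy":0,"dz":0,"wx":0.75,"wy":0,"wz":0.7},{"dx":0,"dy":0,"dz":0,"wx":0.75,"wy":0,"wz":0.7},{"dx":0.25,"dy":-0.77,"dz":0.24,"wx":0,"wy":0,"wz":0},{"dx":0.25,"dy":-0.77,"dz":0.24,"wx":0,"wy":0,"wz":0}])

```text
time_s: 20.4
eef_pos: [627.4, -269.7, 221.9]
ee_rot: [0.381, 0.177, 0.905, -0.072]
force: [0.7, 1.0, -1.3]
grip_width: 0.175
grip_force: 58.7
```

Request:
step_arm(increments=[{"dx":0,"dy":0,"dz":0,"wx":0,"wy":0,"wz":0}])

```text
time_s: 20.5
eef_pos: [626.3, -271.5, 220.6]
ee_rot: [0.38, 0.179, 0.905, -0.073]
force: [0.2, 0.0, -0.5]
grip_width: 0.175
grip_force: 58.7
```

Run:
```python
from h import *
st();dip(155,46);
for n in ["scene","top"]:
    c=cam(n)
    for l in ["brush_tip","beaker_rim"]:
        for d in eyes.landmark_of(n,l)[:4]:
            X=w(c,d["point"])
            if X[1]<-180 and X[1]>-260: print(n,l,round(d["p"],2),X.round(1))
```

```text
20.5 [ 626.3 -271.5  220.6] F [ 0.2  0.  -0.5] J [-0.64  0.41  1.66  0.56  0.35 -2.28] tip [ 524.9 -229.3   97.2] pitch -45.5 yaw 157.5
TURN [ 0.35 -0.09  0.29] rows>=0.4 SHIFT [1.81 0.08 1.76] rows>=1.8 tcp [ 627. -270.  157.]
scene brush_tip 0.7 [ 529.1 -230.8  100.1]
scene beaker_rim 0.74 [ 541.5 -227.7   61.1]
top beaker_rim 0.47 [ 544.3 -230.1   61.5]
```

Request:
step_arm(increments=[{"dx":0,"dy":0,"dz":0,"wx":0.35,"wy":-0.09,"wz":0.29},{"dx":0.45,"dy":0.02,"dz":0.44,"wx":0,"wy":0,"wz":0},{"dx":0.45,"dy":0.02,"dz":0.44,"wx":0,"wy":0,"wz":0},{"dx":0,"dy":0,"dz":0,"wx":0,"wy":0,"wz":0}])

```text
time_s: 21.2
eef_pos: [627.8, -268.5, 189.7]
ee_rot: [0.382, 0.198, 0.899, -0.084]
force: [0.2, 0.2, -0.9]
grip_width: 0.176
grip_force: 58.7
```

Run:
```python
from h import *
st();dip(155,46)
```

```text
21.2 [ 627.8 -268.5  189.7] F [ 0.2  0.2 -0.9] J [-0.62  0.45  1.69  0.58  0.25 -2.27] tip [ 529.2 -222.8   65.2] pitch -46.0 yaw 155.1
TURN [0.02 0.   0.01] rows>=0.0 SHIFT [ 0.92 -0.05  0.9 ] rows>=0.9 tcp [ 627. -270.  157.]
```

Request:
step_arm(increments=[{"dx":0.3,"dy":-0.02,"dz":0.3,"wx":0,"wy":0,"wz":0},{"dx":0.3,"dy":-0.02,"dz":0.3,"wx":0,"wy":0,"wz":0},{"dx":0.3,"dy":0,"dz":0.3,"wx":0,"wy":0,"wz":0},{"dx":0,"dy":0,"dz":0,"wx":0,"wy":0,"wz":0}])

```text
time_s: 21.6
eef_pos: [628.4, -270.4, 159.5]
ee_rot: [0.383, 0.198, 0.898, -0.084]
force: [-0.3, -0.0, -0.7]
grip_width: 0.171
grip_force: 58.7
```

Run:
```python
from h import *
st();dip(155,46);dip(155,46,up=85)
for n in ["scene","top"]:
    c=cam(n);cv2.imwrite(f"pics/{n}6.png",c["frame"])
    for l in ["brush_tip","beaker_rim","beaker"]:
        for d in eyes.landmark_of(n,l)[:4]:
            X=w(c,d["point"])
            if X[1]<-180 and X[1]>-260: print(n,l,round(d["p"],2),X.round(1))
```

```text
21.6 [ 628.4 -270.4  159.5] F [-0.3 -0.  -0.7] J [-0.62  0.5   1.71  0.79  0.19 -2.49] tip [ 530.1 -224.7   34.8] pitch -46.1 yaw 155.1
TURN [0.02 0.02 0.01] rows>=0.0 SHIFT [0.09 0.01 0.03] rows>=0.1 tcp [ 627. -270.  157.]
TURN [0.02 0.02 0.01] rows>=0.0 SHIFT [-2.36  0.01 -2.34] rows>=2.4 tcp [ 627. -270.  242.]
scene brush_tip 0.45 [ 531.  -227.2   36.8]
scene beaker_rim 0.97 [ 542.8 -227.5   63.1]
scene beaker 0.77 [ 540.2 -233.1   -0.7]
```

Request:
step_arm(increments=[{"dx":0.1,"dy":0,"dz":0.1,"wx":0,"wy":0,"wz":0},{"dx":0,"dy":0,"dz":0,"wx":0,"wy":0,"wz":0},{"dx":0,"dy":0,"dz":0,"wx":0,"wy":0,"wz":0},{"dx":0,"dy":0,"dz":0,"wx":0,"wy":0,"wz":0},{"dx":0,"dy":0,"dz":0,"wx":0,"wy":0,"wz":0}])

```text
time_s: 22.5
eef_pos: [628.5, -270.8, 156.6]
ee_rot: [0.383, 0.198, 0.898, -0.085]
force: [-0.6, -0.2, -0.1]
grip_width: 0.172
grip_force: 58.7
```

Request:
step_arm(increments=[{"dx":-0.5,"dy":0,"dz":-0.49,"wx":0,"wy":0,"wz":0},{"dx":-0.5,"dy":0,"dz":-0.49,"wx":0,"wy":0,"wz":0},{"dx":-0.5,"dy":0,"dz":-0.49,"wx":0,"wy":0,"wz":0},{"dx":-0.5,"dy":0,"dz":-0.49,"wx":0,"wy":0,"wz":0},{"dx":-0.5,"dy":0,"dz":-0.49,"wx":0,"wy":0,"wz":0}])

```text
time_s: 23.0
eef_pos: [627.5, -270.3, 244.8]
ee_rot: [0.383, 0.198, 0.898, -0.085]
force: [0.1, 0.3, -1.5]
grip_width: 0.175
grip_force: 58.7
```

Request:
step_arm(increments=[{"dx":0,"dy":0,"dz":0,"wx":0,"wy":0,"wz":0}])

```text
time_s: 23.1
eef_pos: [628.2, -270.7, 246.9]
ee_rot: [0.385, 0.198, 0.897, -0.086]
force: [0.8, -0.2, -0.6]
grip_width: 0.173
grip_force: 58.7
```

Run:
```python
from h import *
st();plan(Rtilt(174.2,0),[643.4,-16.4,100])
for n in ["scene","top"]:
    c=cam(n)
    for l in ["beaker_rim","beaker"]:
        for d in eyes.landmark_of(n,l)[:1]: print(n,l,round(d["p"],2),w(c,d["point"]).round(1))
```

```text
23.1 [ 628.2 -270.7  246.9] F [ 0.8 -0.2 -0.6] J [-0.62  0.37  1.64  0.4   0.36 -2.08] tip [ 530.5 -225.6  121.5] pitch -46.5 yaw 155.2
TURN [-1.3   7.67 -3.  ] rows>=7.7 SHIFT [ 0.42 10.18  5.63] rows>=10.2 tcp [643. -16. 106.]
scene beaker_rim 0.81 [ 540.6 -228.8   57.9]
scene beaker 0.58 [ 541.  -230.5   -0. ]
top beaker 0.57 [ 544.7 -230.6   -1.3]
```

Request:
step_arm(increments=[{"dx":0,"dy":0,"dz":0,"wx":-0.16,"wy":0.96,"wz":-0.375},{"dx":0,"dy":0,"dz":0,"wx":-0.16,"wy":0.96,"wz":-0.375},{"dx":0,"dy":0,"dz":0,"wx":-0.16,"wy":0.96,"wz":-0.375},{"dx":0,"dy":0,"dz":0,"wx":-0.16,"wy":0.96,"wz":-0.375},{"dx":0,"dy":0,"dz":0,"wx":-0.16,"wy":0.96,"wz":-0.375}])

```text
time_s: 23.9
eef_pos: [627.4, -270.4, 243.7]
ee_rot: [0.144, 0.108, 0.983, -0.032]
force: [-0.3, -0.3, -1.4]
grip_width: 0.175
grip_force: 58.7
```

Request:
step_arm(increments=[{"dx":0,"dy":0,"dz":0,"wx":-0.16,"wy":0.96,"wz":-0.375},{"dx":0,"dy":0,"dz":0,"wx":-0.16,"wy":0.96,"wz":-0.375},{"dx":0,"dy":0,"dz":0,"wx":-0.16,"wy":0.96,"wz":-0.375},{"dx":0.04,"dy":0.9,"dz":0,"wx":0,"wy":0,"wz":0},{"dx":0.04,"dy":0.9,"dz":0,"wx":0,"wy":0,"wz":0}])

```text
time_s: 24.4
eef_pos: [630.5, -225.2, 242.2]
ee_rot: [-0.003, 0.051, 0.999, 0.001]
force: [0.7, -0.4, -0.4]
grip_width: 0.178
grip_force: 58.7
```

Request:
step_arm(increments=[{"dx":0.04,"dy":0.9,"dz":0,"wx":0,"wy":0,"wz":0},{"dx":0.04,"dy":0.9,"dz":0,"wx":0,"wy":0,"wz":0},{"dx":0.04,"dy":0.9,"dz":0,"wx":0,"wy":0,"wz":0},{"dx":0.04,"dy":0.9,"dz":0.5,"wx":0,"wy":0,"wz":0},{"dx":0.04,"dy":0.9,"dz":0.7,"wx":0,"wy":0,"wz":0}])

```text
time_s: 24.9
eef_pos: [636.8, -112.0, 213.8]
ee_rot: [-0.002, 0.051, 0.999, 0.001]
force: [0.2, 0.2, -0.5]
grip_width: 0.172
grip_force: 58.7
```

Request:
step_arm(increments=[{"dx":0.04,"dy":0.9,"dz":0.8,"wx":0,"wy":0,"wz":0},{"dx":0.04,"dy":0.9,"dz":0.8,"wx":0,"wy":0,"wz":0},{"dx":0.04,"dy":0.9,"dz":0.8,"wx":0,"wy":0,"wz":0},{"dx":0,"dy":0.9,"dz":0.7,"wx":0,"wy":0,"wz":0},{"dx":0,"dy":0,"dz":0,"wx":0,"wy":0,"wz":0}])

```text
time_s: 25.4
eef_pos: [641.1, -20.1, 133.3]
ee_rot: [-0.005, 0.049, 0.999, 0.001]
force: [0.7, -0.5, -0.8]
grip_width: 0.176
grip_force: 58.8
```

Run:
```python
from h import *
st();plan(Rtilt(174.2,0),[643.4,-16.4,52.5])
s=ctrl.sense();R=rot(s["ee_rot"]);g=np.array(s["eef_pos"])+6*R[:,2]
for n in ["scene","top","wrist"]:
    c=cam(n);cv2.imwrite(f"pics/{n}7.png",c["frame"])
    for l in ["brush","brush_tip","brush_neck"]:
        for d in eyes.landmark_of(n,l)[:4]:
            X=w(c,d["point"]);r=R.T@(X-g)
            if abs(r[1])<30:print(n,l,round(d["p"],2),X.round(1),r.round(1))
```

```text
25.4 [641.1 -20.1 133.3] F [ 0.7 -0.5 -0.8] J [-0.21  0.68  1.26  0.    1.22 -1.69] tip [476.8  -3.8 126.8] pitch 0.6 yaw 174.3
TURN [ 0.02 -0.1   0.02] rows>=0.1 SHIFT [-0.08  0.16  2.99] rows>=3.0 tcp [643. -16.  58.]
scene brush 0.67 [641.4 -22.2 124.8] [-0.6 -2.1  2.5]
wrist brush 0.97 [642.8 -22.2 127.9] [-2.  -2.  -0.6]
wrist brush_neck 0.76 [559.2 -19.6 131.3] [81.5 -7.6 -3.1]
```

Request:
step_arm(increments=[{"dx":-0.08,"dy":0.16,"dz":0.5,"wx":0,"wy":-0.1,"wz":0},{"dx":0,"dy":0,"dz":0.8,"wx":0,"wy":0,"wz":0},{"dx":0,"dy":0,"dz":0.8,"wx":0,"wy":0,"wz":0},{"dx":0,"dy":0,"dz":0.6,"wx":0,"wy":0,"wz":0},{"dx":0,"dy":0,"dz":0,"wx":0,"wy":0,"wz":0}])

```text
time_s: 26.5
eef_pos: [643.9, -19.0, 67.1]
ee_rot: [0.001, 0.051, 0.999, 0.001]
force: [-0.2, -0.1, -1.9]
grip_width: 0.174
grip_force: 58.7
```

Request:
step_arm(increments=[{"dx":0,"dy":0,"dz":0.1,"wx":0,"wy":0,"wz":0},{"dx":0,"dy":0,"dz":0,"wx":0,"wy":0,"wz":0},{"dx":0,"dy":0,"dz":0,"wx":0,"wy":0,"wz":0}])

```text
time_s: 26.8
eef_pos: [645.3, -19.2, 67.6]
ee_rot: [0.003, 0.051, 0.999, 0.0]
force: [-0.8, 0.3, -1.4]
grip_width: 0.171
grip_force: 58.7
```

Run:
```python
from h import *
st();plan(Rtilt(174.2,0),[643.4,-16.4,50.3])
```

```text
26.8 [645.3 -19.2  67.6] F [-0.8  0.3 -1.4] J [-0.21  0.76  1.31  0.    1.07 -1.68] tip [481.2  -2.4  58.2] pitch -0.4 yaw 174.2
TURN [ 0.01  0.06 -0.01] rows>=0.1 SHIFT [0.09 0.11 0.45] rows>=0.5 tcp [643. -16.  56.]
```

Request:
step_arm(increments=[{"dx":0.05,"dy":0.11,"dz":0.25,"wx":0,"wy":0.04,"wz":0},{"dx":0,"dy":0,"dz":0,"wx":0,"wy":0,"wz":0},{"dx":0,"dy":0,"dz":0,"wx":0,"wy":0,"wz":0}])

```text
time_s: 27.1
eef_pos: [643.9, -16.1, 60.3]
ee_rot: [0.0, 0.051, 0.999, 0.0]
force: [0.1, -0.2, -1.3]
grip_width: 0.174
grip_force: 58.7
```

Run:
```python
from h import *
st();plan(Rtilt(174.2,0),[643.4,-16.4,50.3])
```

```text
27.1 [643.9 -16.1  60.3] F [ 0.1 -0.2 -1.3] J [-0.21  0.77  1.31  0.    1.06 -1.68] tip [479.7   0.6  51.9] pitch -0.0 yaw 174.2
TURN [ 0.01  0.01 -0.01] rows>=0.0 SHIFT [ 0.02 -0.01  0.16] rows>=0.2 tcp [643. -16.  56.]
```

Request:
step_arm(increments=[{"dx":0.02,"dy":-0.02,"dz":0.1,"wx":0,"wy":0,"wz":0},{"dx":0,"dy":0,"dz":0.03,"wx":0,"wy":0,"wz":0},{"dx":0,"dy":0,"dz":0,"wx":0,"wy":0,"wz":0}])

```text
time_s: 27.4
eef_pos: [643.3, -16.8, 57.0]
ee_rot: [0.0, 0.051, 0.999, 0.0]
force: [0.3, -0.5, -1.6]
grip_width: 0.175
grip_force: 58.7
```

Request:
step_arm(increments=[{"dx":0,"dy":0,"dz":0.04,"wx":0,"wy":0,"wz":0},{"dx":0,"dy":0,"dz":0,"wx":0,"wy":0,"wz":0}])

```text
time_s: 27.6
eef_pos: [643.5, -16.8, 56.4]
ee_rot: [0.001, 0.051, 0.999, 0.0]
force: [-0.7, -0.8, 0.5]
grip_width: 0.178
grip_force: 59.1
```

Request:
step_arm(increments=[{"dx":0,"dy":0,"dz":0.01,"wx":0,"wy":0,"wz":0},{"dx":0,"dy":0,"dz":0,"wx":0,"wy":0,"wz":0}])

```text
time_s: 27.8
eef_pos: [643.6, -16.8, 56.4]
ee_rot: [0.001, 0.051, 0.999, 0.0]
force: [-0.9, 0.0, 3.4]
grip_width: 0.175
grip_force: 59.3
```

Request:
step_arm(increments=[{"dx":0,"dy":0,"dz":0,"wx":0,"wy":0,"wz":0},{"dx":0,"dy":0,"dz":0,"wx":0,"wy":0,"wz":0},{"dx":0,"dy":0,"dz":0,"wx":0,"wy":0,"wz":0},{"dx":0,"dy":0,"dz":-0.3,"wx":0,"wy":0,"wz":0},{"dx":0,"dy":0,"dz":-0.8,"wx":0,"wy":0,"wz":0}], fingers=45)

```text
time_s: 28.3
eef_pos: [642.5, -16.6, 82.5]
ee_rot: [-0.001, 0.051, 0.999, 0.001]
force: [0.2, 0.1, 0.0]
grip_width: 0.522
grip_force: 0.0
```

Request:
step_arm(increments=[{"dx":0,"dy":0,"dz":-0.9,"wx":0,"wy":0,"wz":0},{"dx":0.4,"dy":0,"dz":-0.9,"wx":0,"wy":0,"wz":0},{"dx":0.8,"dy":0,"dz":-0.9,"wx":0,"wy":0,"wz":0},{"dx":0.9,"dy":0,"dz":-0.9,"wx":0,"wy":0,"wz":0},{"dx":0.9,"dy":0,"dz":-0.3,"wx":0,"wy":0,"wz":0}])

```text
time_s: 28.8
eef_pos: [568.6, -9.2, 183.7]
ee_rot: [0.003, 0.051, 0.999, -0.0]
force: [0.8, 0.4, -0.6]
grip_width: 0.527
grip_force: 0.0
```

Run:
```python
from h import *
st()
for n in ["scene","top","wrist"]:
    c=cam(n)
    for l in ["brush","brush_tip","rack","beaker","beaker_rim","jar","flask","tube_rack"]:
        for d in eyes.landmark_of(n,l)[:4]:
            X=w(c,d["point"])
            if ("brush" not in l and d["p"]>.5) or abs(X[1])<60: print(n,l,round(d["p"],2),X.round(1))
    cv2.imwrite(f"pics/{n}8.png",c["frame"])
a=cv2.imread("pics/scene8.png")[160:310,100:340];b=cv2.imread("pics/wrist8.png")
cv2.imwrite("pics/c7.png",np.hstack([cv2.resize(a,(400,300),interpolation=cv2.INTER_CUBIC),cv2.resize(b,(400,300))]))
```

```text
28.8 [568.6  -9.2 183.7] F [ 0.8  0.4 -0.6] J [-0.22  0.47  1.47  0.    1.2  -1.69] tip [404.5   7.5 174.5] pitch -0.3 yaw 174.2
scene brush 0.58 [641.4 -17.4  50. ]
scene brush_tip 0.55 [483.4  -3.8  47.6]
scene rack 0.58 [ 6.441e+02 -1.340e+01 -4.000e-01]
scene beaker 0.63 [ 543.9 -231.2   -2.4]
scene beaker_rim 0.75 [ 541.8 -230.5   61.7]
scene jar 0.7 [ 431.5 -346.5   -1.5]
scene flask 0.57 [ 688.7 -359.6    3.1]
scene tube_rack 0.62 [807.5  46.7   3.1]
top brush 0.42 [560.4 -13.9  44.6]
top beaker 0.83 [ 547.5 -229.7   -3.1]
top beaker_rim 0.91 [ 542.9 -232.4   62.6]
top flask 0.95 [ 693.4 -359.     4.4]
top tube_rack 0.86 [809.2  47.9   1. ]
wrist brush 0.68 [644.  -15.8  47.3]
wrist brush_tip 0.86 [479.2   1.   50.1]
wrist rack 0.89 [643.9 -11.7  -2.8]
wrist rack 0.42 [4.808e+02 3.000e-01 5.160e+01]
wrist beaker 0.69 [ 542.2 -225.1    1.2]
```

View pics/c7.png

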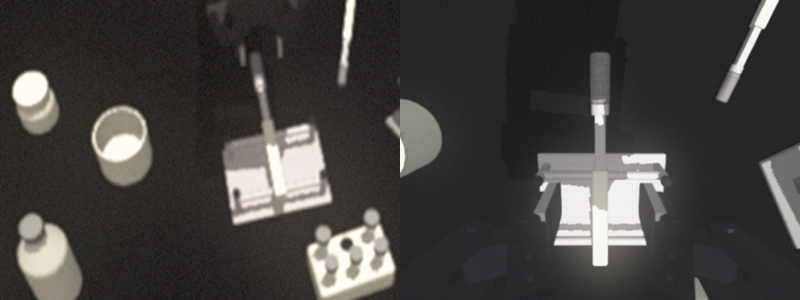

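The brush lies across both bars at px (600,215) in the wrist half, square to them and centred on the base (538–666). The beaker, jar and bottle are in their places, and the gripper is clear. Handing in.

```bash
python3 -c "
from rig import finish_job
print(finish_job())"
```

```text
the job is handed in; nothing more can be done
None
```

The job is handed in at about 29 s: I laid the brush across both bars, retook it by the handle, dipped its tip to an estimated 28 mm below the beaker rim, and laid it back centred and square; in the last pictures the beaker, jar, bottle and tube rack had not visibly moved.

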